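Hold a test probe on a piece in a sprung nest

TASK

Three grey test pieces lie on the bench: seat the one that fits the round pocket of the sprung nest flat in that pocket and let go of it. Then take the probe out of its stand and hold it upright with its tip inside the small ring marked on the middle of the seated piece, pressing gently so that the nest sinks about half of its travel, and finish while still holding it there. Leave everything else where it is.

Things in the scene. Friction and masses are not known exactly. Their poses are not given: they have to be found in the camera images.
- fixture: Test fixture standing on the bench, fixed: a grey painted base plate 112 x 112 x 24 mm with four steel guide posts and a spring; it carries the nest, a square aluminium plate 84 x 84 x 18 mm whose top is 58 mm above the bench when unloaded, sides parallel to the base's. Origin: centre of the underside of the base, on the bench; z up
- nest_pocket (a point): Centre of the flat floor of the round pocket in the middle of the nest; it moves with the nest and is 50 mm above the bench when unloaded; z up. The pocket is 47 mm in diameter and 8 mm deep, with a 2 mm chamfer at its mouth
- nest (a joint): How far the nest has sunk, in m: 0 at the top, 0.012 (12 mm) when bottomed; half of its travel is 0.006. It sinks straight down on a preloaded spring: it stays up under a test piece alone, starts to sink at about 2 N of further push, needs about 5 N at half travel and 8 N at the bottom, and springs back when let go
- disc: The test piece that fits: a plain round grey plastic disc, 44 mm in diameter, 30 mm high, about 60 g, lying flat on the bench. Origin: centre of its underside; z up along its axis
- disc_mark (a point): The marked spot of the disc: centre of its top face, 30 mm above its origin, inside a thin black ring 13 mm in outer diameter. The ring is only printed, the face is flat
- square_piece: A test piece that does not fit: same grey plastic and height, but square, 42 x 42 x 30 mm. Origin: centre of its underside
- wide_disc: A test piece that does not fit: same grey plastic and height, but wider, 58 mm in diameter, 30 mm high. Origin: centre of its underside
- stand: Probe stand, fixed: an aluminium block 64 x 64 x 70 mm with one upright hole, 14 mm in diameter and 66 mm deep, in the middle of its top. Origin: centre of its underside, on the bench
- probe: Probe, about 90 g: steel stem 60 mm long, 11 mm thick, its last 18 mm tapering to a blunt 4 mm tip; square black plastic handle 20 x 20 mm, from 60 to 130 mm above the tip. Stands upright in the stand, stem in the hole, handle resting on the stand's top, tip 10 mm above the bench. Origin: the tip; z up along the probe; x, y square to the handle's flat sides
- probe_grip (a point): A good place to grip the probe: on its axis, 105 mm above the tip, 25 mm below the top of the handle
- screwdriver: Bystander: screwdriver, about 170 mm long, lying on the bench beyond the fixture
- brush: Bystander: cleaning brush, about 170 mm long, lying on the bench far right
- tape: Bystander: roll of white tape lying flat, 72 mm in diameter, 19 mm high, near the robot. Origin: centre of its underside
- bottle: Bystander: white bottle with a black cap, 60 mm in diameter, 150 mm high, standing far left. Origin: centre of its underside
- bobbin: Bystander: small white bobbin, 36 mm in diameter, 30 mm high, standing near the robot. Origin: centre of its underside

How it is judged:
On the way, in this order (a step that is already met when the one before it is completed fails the run):
1. the fitting disc is seated flat in the nest's pocket and let go (horizontal distance between disc and nest_pocket below 0.003 m and z of disc in the frame of nest_pocket below 0.003 m and angle between disc's own z axis and vertical below 0.06 rad and contact force between each of the arm, the fingers and disc below 0.3 N), for 0.3 s.
2. the probe is drawn out of its stand and held clear of it (z of probe in the frame of stand above 0.055 m and contact force between the fingers and probe above 0.5 N and contact force between probe and stand below 0.1 N), for 0.1 s.
At the end, for the whole second after the job is handed in: For the last second the gripper holds the probe still, within 0.17 rad of upright, tip within 6.5 mm of the mark's centre, pushing with 1 to 9 N, nest sunk 3 to 9 mm; the disc lies flat in the pocket (3 mm, 0.06 rad) and the robot touches neither disc nor fixture (all of step 1 and distance between probe and disc_mark below 0.0065 m and angle between probe's own z axis and vertical below 0.17 rad and contact force between probe and disc between 1 and 9 N and value of joint nest between 0.003 and 0.009 m and contact force between the fingers and probe above 0.5 N and contact force between each of the arm, the fingers and fixture below 0.3 N and linear speed of probe below 0.02 m/s); the arm keeps its last pose, push and grip.
It fails at once if the probe is pressed hard on the disc (over 20 N) (contact force between probe and disc above 20 N).
It fails at once if another test piece or thing on the bench is disturbed (moved more than 30 mm) (distance of any of square_piece, wide_disc, screwdriver, brush, tape, bottle, bobbin from where it was at the start of the episode above 0.03 m).
It also fails if it takes over 48 s, if anything falls off the work surface, if the arm or the gripper's body presses on something with over 40 N, if the wrist force passes 120 N, or if a joint passes its speed limit or range.

ROBOT

A 7-joint arm with a two-finger parallel gripper is mounted at the origin on the work surface. World frame = base frame: x ahead of the robot, y to its left, z up, the work surface at z = 0. Lengths are in m, angles in rad, forces in N, time in s.
With the tool pointing down it reaches from about 0.425 to 0.875 m from the base axis. Payload 4.7 kg.
Tool frame: the origin (TCP) lies on the centre line of the jaws, within the pads' length; the fingertips stand 14 mm ahead of it and the grasp point (between the pads) lies 5 mm behind it; z points along the fingers, y is the line along which they close (so a half turn about z gives the same grasp; the last joint's range is limited). The gripper opens to 87 mm and grips with 3 to 60 N. Pads are 19 mm wide; open, the fingers measure 117 mm over their backs; the gripper's body (75 mm by 190 mm) begins 51 mm behind the grasp point.
Start: joints at [-1.154, 0.321, -0.07, 1.45, 0.023, 1.371, -0.057], TCP at [0.255, 0.598, 0.237] pointing down, gripper open.
Joint ranges: [-2.86, 2.86], [-0.3, 2.09], [-1.38, 1.24], [0.06, 2.45], [-1.56, 4.7], [0.09, 2.05], [-2.69, 2.69]. Speed limits (rad/s): [2.57, 2.57, 3.14, 3.14, 3.14, 3.14, 3.14].

INTERFACE

Orientations are given as a rotation vector (axis times angle).
In Python, from bench import ctrl gives the robot as it stands.
- The arm moves only by the tool send_rows, never from a script. Its argument "steps" is a list of rows, each an object of numbers: "tx", "ty", "tz": the shift along the tool's x, y, z in units of 60 mm (1.0 is 60 mm); "turn": the turn about the tool's z in units of 8 degrees (1.0 is 8 degrees); "grip": the opening, from 0 (shut) to 1 (fully open). A call has 1 to 12 rows; each row shifts and turns the commanded pose from where the row before left it, along the tool's axes as they then stand; what a row does not reach is not made up. A row lasts 1/8 s, in which the tool goes at most 62.5 mm and 10.7 degrees, less where a joint would pass 70% of its speed; a pose out of reach is approached as far as the arm can. A call is refused whole if a number of a shift passes 1 or a number of a turn 1, either way. A call with a gripper value outside its range is refused whole. The fingers move at their own pace and stop on an object; "newtons" is the grip in N (left out, the last holds). Time passes only in rows, so rows that do not move let the fingers close. It gives the time, the measured TCP pose, the force, the opening and the grip force at its end, in the units of the state.
- ctrl.get_state(): the state, without advancing time (a new reading comes with each control period).
- ctrl.get_image(name): name is "side" or "top"; returns a dict with "pixels" (384x512x3 uint8, red, green, blue), "K" (3x3 intrinsics, pixels), "cam_to_world" (4x4, takes a point from camera to world coordinates). Camera axes: x right, y down, z forward; pixel columns grow to the right and rows downward; lengths in m; the calibration is good to about 2 mm. A picture is of the moment at which its call begins. There is no depth.
- ctrl.close_job(): hands the job in; it is judged then, once.
The state is a dict: "time": time; "joint_positions": joint angles; "qd": joint speeds; "joint_torque": joint torques, N m; "position": TCP position; "tool_rot": TCP orientation; "ft_force": force on the tool from outside, world axes, zero at the start; "torque": the same for the moment, N m; "grip_width": opening from 0.0 (shut) to 1.0 (fully open); "grip_force": force on a finger pad.
Only numpy, scipy, OpenCV 4.12 (cv2) and the standard library are available. Lean on these libraries where they do the work, as an engineer would, in place of code of your own. Each camera call takes 0.05 s, during which the arm holds its last target. There are 200 camera calls.

## Working session

There is one attempt and no reset: what is moved stays moved. The work goes in short steps, Python scripts to look and compute and a tool call to move; the robot and the scene stay as the last step left them, time stands still between calls to the robot, and variables do not carry over. Pictures are saved under pics/ and viewed, at most 10 in all, crops included, and the job is handed in when it is done.

Besides the shell and the picture viewer there is one more tool, called after "Emit:" as name(argument=value, ...) on one line, values as JSON. send_rows: Moves the arm, as the interface text tells. Its arguments: {"type":"object","properties":{"steps":{"type":"array"},"newtons":{"type":"number"}},"required":["steps"]}

```bash
mkdir -p pics; python3 - <<'E'
from bench import ctrl
import cv2,numpy as np
for n in("side","top"):
    d=ctrl.get_image(n);cv2.imwrite(f"pics/{n}0.png",d["pixels"][...,::-1]);np.savez(f"{n}0.npz",**d)
    print(n,d["K"].round(1).tolist(),d["cam_to_world"].round(3).tolist())
s=ctrl.get_state();print(s["time"],s["position"],s["tool_rot"],s["ft_force"],s["grip_width"])
E
```

```text
side [[499.6, 0.0, 255.9], [0.0, 499.6, 189.7], [0.0, 0.0, 1.0]] [[-0.986, -0.112, 0.125, 0.425], [-0.167, 0.598, -0.784, 0.999], [0.013, -0.793, -0.609, 0.844], [0.0, 0.0, 0.0, 1.0]]
top [[473.6, 0.0, 260.9], [0.0, 473.6, 193.9], [0.0, 0.0, 1.0]] [[0.008, -0.981, 0.193, 0.295], [-1.0, -0.008, -0.002, 0.031], [0.004, -0.193, -0.981, 1.529], [0.0, 0.0, 0.0, 1.0]]
0.1 [0.25466885 0.59752917 0.23555901] [-6.28362211e-01 -3.07790445e+00  2.69545503e-03] [-0.93211323 -0.04552485  0.76926103] 1.0021795298871141
```

View pics/side0.png

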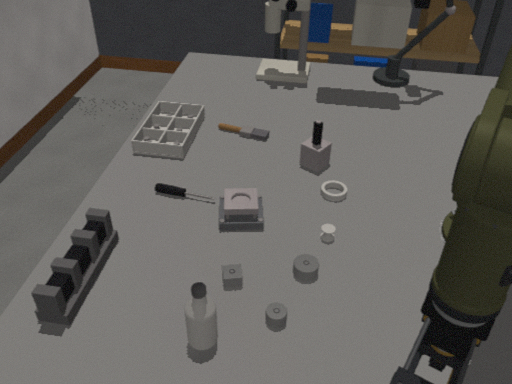

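View pics/top0.png

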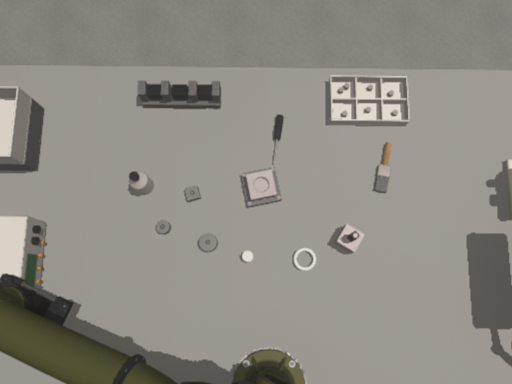

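The side view shows the small disc at (276,316), wide disc (306,268), square (232,275), fixture (241,207) and stand with probe (316,150). The top view has them at disc (163,227), wide (208,242), square (193,193), nest (261,185) and stand (350,238). I'll zoom in on the ones that matter.

```bash
cat > h.py <<'E'
import numpy as np,cv2
def ray(d,uv):
    T=d["cam_to_world"];r=T[:3,:3]@np.linalg.inv(d["K"])@np.array([uv[0],uv[1],1.]);return T[:3,3],r/np.linalg.norm(r)
def plane(d,uv,z):
    o,r=ray(d,uv);return o+r*(z-o[2])/r[2]
def proj(d,p):
    T=np.linalg.inv(d["cam_to_world"]);q=d["K"]@(T[:3,:3]@np.array(p)+T[:3,3]);return q[:2]/q[2]
def tri(d1,a,d2,b):
    o1,r1=ray(d1,a);o2,r2=ray(d2,b)
    s=np.linalg.lstsq(np.c_[r1,-r2],o2-o1,rcond=None)[0]
    p,q=o1+r1*s[0],o2+r2*s[1];return (p+q)/2,np.linalg.norm(p-q)
def crop(d,c,w,size):
    p=d["pixels"][...,::-1];x,y=int(c[0]-w//2),int(c[1]-w//2)
    return cv2.resize(p[y:y+w,x:x+w],(size,size),interpolation=cv2.INTER_NEAREST)
E
python3 - <<'E'
from h import *
t=np.load("top0.npz");s=np.load("side0.npz")
t,s=dict(t),dict(s)
A=[(t,(163,227),30),(t,(261,185),50),(t,(350,238),40)]
B=[(s,(276,316),40),(s,(241,207),60),(s,(316,148),60)]
R=lambda L:np.hstack([crop(d,c,w,264) for d,c,w in L])
cv2.imwrite("pics/m0.png",np.vstack([R(A),R(B)]))
for n,a,b in(("disc",(163,227),(276,313)),("wide",(208,242),(306,263)),("nest",(261,185),(241,199)),("stand probe top",(354,236),(317,123))):
    print(n,tri(t,a,s,b))
E
```

```text
disc (array([0.48232481, 0.34006797, 0.02039018]), np.float64(0.0019451234162028536))
wide (array([0.43449268, 0.19401639, 0.02706539]), np.float64(0.0011512436236769687))
nest (array([0.61535964, 0.02768321, 0.05495456]), np.float64(0.0027691050603134005))
stand probe top (array([ 0.44800571, -0.24736509,  0.137525  ]), np.float64(0.00655750823263877))
```

View pics/m0.png

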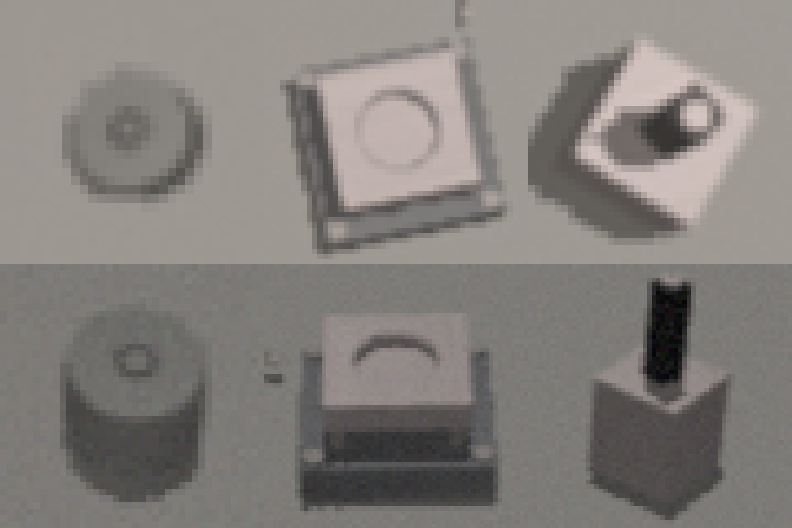

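The crops show the disc's ring at top (161.9,226.0) and side (276.1,310.2). The nest centre is at top (260.9,183.7) and side (240.7,197.9). The probe's top is at top (355.3,234.5) and side (318,120.9). Next I refine these with masks.

```bash
python3 - <<'E'
from h import *
t=dict(np.load("top0.npz"));s=dict(np.load("side0.npz"))
P={"disc":((161.9,226.0),(276.1,310.2),.03),"nest":((260.9,183.7),(240.7,197.9),.058),"probe":((355.3,234.5),(318,120.9),.14)}
for n,(a,b,z) in P.items():
    print(n,"tri",tri(t,a,s,b)[0].round(4),"top",plane(t,a,z).round(4),"side",plane(s,b,z).round(4))
# mask: bright nest top (top & side), stand top
for d,nm,c,w in((t,"nest top",(261,184),44),(s,"nest side",(241,196),44),(t,"stand top",(350,238),40)):
    g=cv2.cvtColor(d["pixels"],cv2.COLOR_RGB2GRAY).astype(np.uint8);x,y=c[0]-w//2,c[1]-w//2
    g=g[y:y+w,x:x+w];th,m=cv2.threshold(g,0,255,cv2.THRESH_OTSU)
    if "nest side" in nm: m=(g>150).astype(np.uint8)*255
    cs=cv2.findContours(m,cv2.RETR_EXTERNAL,cv2.CHAIN_APPROX_NONE)[0];k=max(cs,key=cv2.contourArea)
    r=cv2.minAreaRect(k);cor=cv2.boxPoints(r)+[x,y]
    z=.07 if "stand" in nm else .058
    W=np.array([plane(d,q,z) for q in cor]);e=np.diff(np.r_[W,W[:1]],axis=0)
    print(nm,th,"centre",W.mean(0).round(4),"sides",np.linalg.norm(e,axis=1).round(3),"yaw",np.degrees(np.arctan2(e[:,1],e[:,0])).round(1))
# handle edge: dark mask in side
g=cv2.cvtColor(s["pixels"],cv2.COLOR_RGB2GRAY)[118:148,300:335];print(g[4:24:4,5:28])
print(s["pixels"][190:230:4,236:246:5].tolist()[:4])
# table of stand, bench yaw for tcp
E
```

```text
disc tri [0.4832 0.3415 0.0312] top [0.4833 0.3418 0.03  ] side [0.4834 0.3405 0.03  ]
nest tri [0.6174 0.028  0.0589] top [0.6175 0.028  0.058 ] side [0.6176 0.0269 0.058 ]
probe tri [ 0.4488 -0.2499  0.1435] top [ 0.4489 -0.2506  0.14  ] side [ 0.4492 -0.2562  0.14  ]
nest top 138.0 centre [0.6188 0.0293 0.058 ] sides [0.138 0.14  0.135 0.14 ] yaw [-89.5 179.9  90.5   0.9]Traceback (most recent call last):
  File "<stdin>", line 11, in <module>
ValueError: max() iterable argument is empty
```

The two views agree to about 1 mm: disc (0.483,0.341), nest (0.6175,0.0275), probe about (0.449,-0.251). Now I compute the first move.

```bash
cat >> h.py <<'E'
from scipy.spatial.transform import Rotation as Ro
def go(st,p):
    R=Ro.from_rotvec(st["tool_rot"]).as_matrix();d=R.T@(np.array(p)-st["position"])
    print("pos",np.round(st["position"],4),"ytool yaw",np.degrees(np.arctan2(R[1,1],R[0,1])).round(1),"tilt",np.degrees(np.arccos(-R[2,2])).round(2),"units",(d/.06).round(3),"F",np.round(st["ft_force"],2),"gw",round(float(st["grip_width"]),3),"gf",np.round(st["grip_force"],2),"t",st["time"])
    return d/.06
E
python3 - <<'E'
from h import *;from bench import ctrl
go(ctrl.get_state(),(.4833,.341,.11))
E
```

```text
pos [0.2547 0.5975 0.2356] ytool yaw 66.9 tilt 0.1 units [-5.181 -2.436  2.098] F [-0.93 -0.05  0.77] gw 1.002 gf 0.0 t 0.1
```

Emit:
send_rows(steps=[{"tx":-0.65,"ty":-0.3,"tz":0.1,"grip":1},{"tx":-0.65,"ty":-0.3,"tz":0.2,"grip":1},{"tx":-0.65,"ty":-0.3,"tz":0.3,"grip":1},{"tx":-0.65,"ty":-0.3,"tz":0.3,"grip":1},{"tx":-0.65,"ty":-0.3,"tz":0.3,"grip":1},{"tx":-0.65,"ty":-0.3,"tz":0.3,"grip":1},{"tx":-0.65,"ty":-0.3,"tz":0.3,"grip":1},{"tx":-0.63,"ty":-0.34,"tz":0.3,"grip":1},{"grip":1},{"grip":1}])

```text
validation failed for argument at $.st...
```

```bash
python3 - <<'E'
from h import *;from bench import ctrl
go(ctrl.get_state(),(.4833,.341,.028))
s=ctrl.get_image("side");t=ctrl.get_image("top")
a=crop(s,proj(s,(.4833,.341,.06)),80,390);b=crop(t,proj(t,(.4833,.341,.03)),80,390)
cv2.imwrite("pics/d1.png",np.hstack([a,b]))
E
```

```text
pos [0.2547 0.5975 0.2356] ytool yaw 66.9 tilt 0.1 units [-5.181 -2.434  3.464] F [-0.93 -0.05  0.77] gw 1.002 gf 0.0 t 0.1
```

View pics/d1.png

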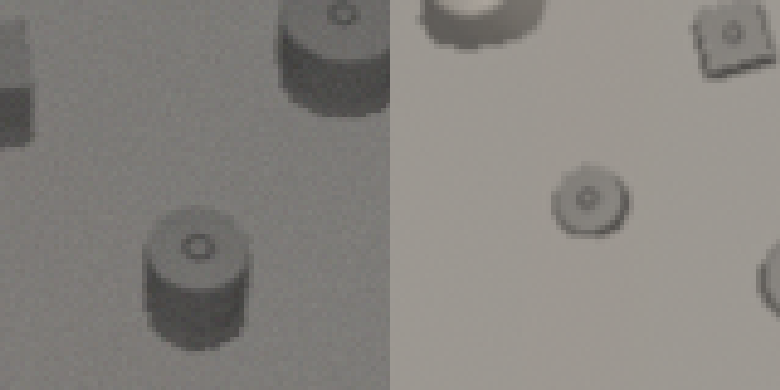

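The arm did not move: the call was refused. The picture shows the disc untouched at the expected place. I'll retry with every key in each row.

Emit:
send_rows(steps=[{"tx":-0.65,"ty":-0.3,"tz":0.1,"turn":0,"grip":1},{"tx":-0.65,"ty":-0.3,"tz":0.2,"turn":0,"grip":1},{"tx":-0.65,"ty":-0.3,"tz":0.3,"turn":0,"grip":1},{"tx":-0.65,"ty":-0.3,"tz":0.3,"turn":0,"grip":1},{"tx":-0.65,"ty":-0.3,"tz":0.3,"turn":0,"grip":1},{"tx":-0.65,"ty":-0.3,"tz":0.3,"turn":0,"grip":1},{"tx":-0.65,"ty":-0.3,"tz":0.3,"turn":0,"grip":1},{"tx":-0.63,"ty":-0.34,"tz":0.3,"turn":0,"grip":1},{"tx":0,"ty":0,"tz":0,"turn":0,"grip":1},{"tx":0,"ty":0,"tz":0,"turn":0,"grip":1}])

```text
time: 1.45
position: [0.483, 0.342, 0.1106]
tool_rot: [-0.628, -3.077, -0.001]
ft_force: [-0.1, 1.2, 0.1]
grip_width: 1.001
grip_force: 0.0
```

Emit:
send_rows(steps=[{"tx":0,"ty":0,"tz":0.4,"turn":0,"grip":1},{"tx":0,"ty":0,"tz":0.4,"turn":0,"grip":1},{"tx":0,"ty":0,"tz":0.3,"turn":0,"grip":1},{"tx":0,"ty":0,"tz":0.28,"turn":0,"grip":1},{"tx":0,"ty":0,"tz":0,"turn":0,"grip":1},{"tx":0,"ty":0,"tz":0,"turn":0,"grip":0.3},{"tx":0,"ty":0,"tz":0,"turn":0,"grip":0.3},{"tx":0,"ty":0,"tz":0,"turn":0,"grip":0.3},{"tx":0,"ty":0,"tz":0,"turn":0,"grip":0.3},{"tx":0,"ty":0,"tz":0,"turn":0,"grip":0.3},{"tx":0,"ty":0,"tz":0,"turn":0,"grip":0.3}], newtons=15)

```text
time: 2.82
position: [0.4834, 0.3415, 0.0279]
tool_rot: [0.628, 3.078, 0.0]
ft_force: [-0.1, -0.5, 0.6]
grip_width: 0.499
grip_force: 15.0
```

Emit:
send_rows(steps=[{"tx":0,"ty":0,"tz":-0.5,"turn":0,"grip":0.3},{"tx":0,"ty":0,"tz":-0.6,"turn":0,"grip":0.3},{"tx":0,"ty":0,"tz":-0.6,"turn":0,"grip":0.3},{"tx":-0.5,"ty":-0.5,"tz":0,"turn":0,"grip":0.3},{"tx":-0.6,"ty":-0.5,"tz":0,"turn":0,"grip":0.3},{"tx":-0.6,"ty":-0.6,"tz":0,"turn":0,"grip":0.3},{"tx":-0.6,"ty":-0.6,"tz":0,"turn":0,"grip":0.3},{"tx":-0.6,"ty":-0.6,"tz":0,"turn":0,"grip":0.3},{"tx":-0.6,"ty":-0.6,"tz":0,"turn":0,"grip":0.3},{"tx":-0.6,"ty":-0.54,"tz":0,"turn":0,"grip":0.3},{"tx":0,"ty":0,"tz":0,"turn":0,"grip":0.3},{"tx":0,"ty":0,"tz":0,"turn":0,"grip":0.3}])

```text
time: 4.32
position: [0.6166, 0.0281, 0.1294]
tool_rot: [-0.628, -3.077, -0.001]
ft_force: [0.1, 0.6, -0.4]
grip_width: 0.502
grip_force: 15.0
```

```bash
python3 - <<'E'
from h import *;from bench import ctrl
st=ctrl.get_state();go(st,(.6175,.0275,.078))
s=ctrl.get_image("side");t=ctrl.get_image("top");np.savez("s2.npz",**s);np.savez("t2.npz",**t)
p=st["position"]
a=crop(s,proj(s,p-[0,0,.03]),100,400);b=crop(t,proj(t,p),100,400)
cv2.imwrite("pics/d2.png",np.hstack([a,b]));print(proj(s,p-[0,0,.03]),proj(t,p),"disc expected bottom",proj(s,p-[0,0,.028]))
E
```

```text
pos [0.6166 0.0281 0.1294] ytool yaw 66.9 tilt 0.07 units [-0.018 -0.004  0.856] F [ 0.06  0.59 -0.39] gw 0.502 gf 15.0 t 4.325
[240.91063089 185.176339  ] [260.95529426 178.9296636 ] disc expected bottom [240.90646603 184.53085388]
```

View pics/d2.png

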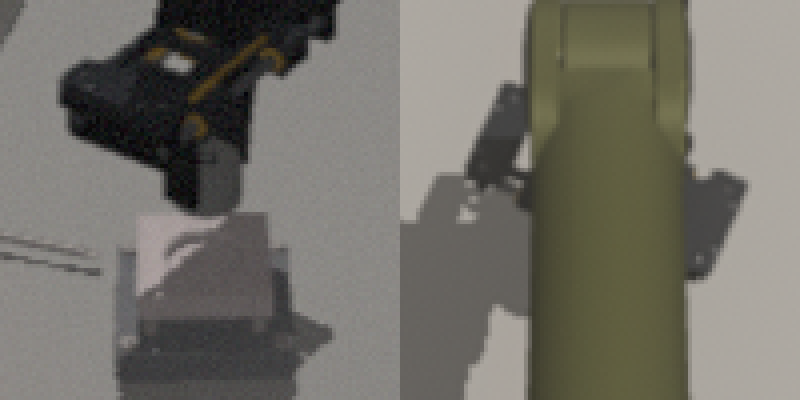

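The disc is held above the nest in the side view, with its right edge near crop x=241; the top view is hidden by the arm. I'll check the lateral alignment from the pixel profiles.

```bash
python3 - <<'E'
from h import *
s=dict(np.load("s2.npz"));s0=dict(np.load("side0.npz"))
g=cv2.cvtColor(s["pixels"],cv2.COLOR_RGB2GRAY)
print("cols 228..254");
for r in range(168,192,1): print(r,g[r,228:256].tolist())
c=np.array([.6166,.0281,.1294-.028])
for z,n in((0,"bot"),(.03,"top")):
    k=np.array([proj(s,c+[.022*np.cos(a),.022*np.sin(a),z]) for a in np.linspace(0,6.28,60)])
    print(n,"x",k[:,0].min().round(1),k[:,0].max().round(1),"y",k[:,1].min().round(1),k[:,1].max().round(1))
# same check at disc's original place
g0=cv2.cvtColor(s0["pixels"],cv2.COLOR_RGB2GRAY);print("orig row 322",g0[322,258:296].tolist(), "col276",g0[318:340,276].tolist())
k=np.array([proj(s0,[.4833+.022*np.cos(a),.341+.022*np.sin(a),0]) for a in np.linspace(0,6.28,60)]);print(k.min(0),k.max(0))
E
```

```text
cols 228..254
168 [25, 30, 24, 25, 18, 13, 20, 38, 47, 41, 52, 62, 54, 43, 30, 30, 24, 29, 20, 23, 27, 20, 22, 34, 91, 129, 136, 136]
169 [27, 20, 14, 20, 20, 14, 22, 43, 47, 41, 35, 40, 44, 30, 42, 53, 35, 25, 24, 14, 29, 29, 20, 34, 92, 128, 139, 137]
170 [27, 14, 24, 10, 10, 9, 13, 32, 32, 21, 24, 37, 36, 40, 56, 58, 60, 56, 38, 34, 18, 22, 26, 33, 89, 128, 134, 138]
171 [18, 18, 31, 18, 11, 20, 15, 29, 28, 18, 16, 33, 53, 57, 63, 59, 63, 65, 58, 54, 39, 31, 19, 40, 110, 131, 142, 135]
172 [17, 38, 44, 39, 21, 14, 24, 20, 14, 14, 27, 39, 53, 60, 61, 56, 63, 56, 63, 59, 56, 46, 23, 44, 114, 137, 138, 136]
173 [15, 33, 43, 36, 27, 19, 8, 21, 17, 16, 19, 32, 45, 53, 52, 49, 57, 65, 63, 64, 62, 50, 27, 39, 114, 137, 137, 136]
174 [15, 17, 35, 35, 18, 14, 22, 14, 15, 20, 17, 33, 54, 58, 58, 42, 57, 65, 63, 63, 64, 61, 37, 39, 111, 138, 138, 139]
175 [23, 25, 23, 29, 12, 25, 26, 26, 28, 9, 11, 18, 35, 46, 43, 39, 54, 65, 61, 61, 61, 56, 53, 63, 116, 136, 137, 136]
176 [40, 27, 11, 9, 21, 20, 19, 21, 22, 25, 20, 39, 56, 59, 59, 57, 65, 63, 63, 62, 57, 63, 93, 117, 135, 140, 138, 138]
177
[... 1623 characters left out ...]
82, 87, 86, 84, 84, 86]
190 [159, 158, 158, 157, 157, 156, 160, 157, 157, 155, 153, 151, 153, 149, 148, 154, 152, 124, 97, 87, 83, 85, 85, 84, 88, 82, 86, 84]
191 [162, 161, 157, 156, 156, 159, 158, 163, 157, 152, 157, 156, 158, 156, 152, 158, 127, 99, 84, 82, 83, 86, 84, 81, 86, 87, 86, 85]
bot x 232.0 249.8 y 179.3 189.9
top x 231.8 249.9 y 169.5 180.0
orig row 322 [125, 121, 124, 120, 120, 124, 122, 95, 76, 76, 73, 72, 73, 73, 74, 75, 75, 74, 74, 75, 75, 74, 68, 71, 66, 73, 65, 69, 104, 121, 122, 123, 122, 125, 123, 123, 123, 123] col276 [112, 92, 79, 74, 74, 74, 76, 71, 76, 74, 74, 78, 79, 82, 119, 125, 125, 120, 122, 123, 123, 126]
[264.96857329 311.22816692] [286.16222892 328.51281015]
```

```bash
python3 - <<'E'
from h import *
s=dict(np.load("s2.npz"));s0=dict(np.load("side0.npz"));t0=dict(np.load("top0.npz"))
for z in(0,.03):
  print(z,proj(s0,(.4833,.341,z)),proj(t0,(.4833,.341,z)))
g0=cv2.cvtColor(s0["pixels"],cv2.COLOR_RGB2GRAY)
print("col275-277 from 298",g0[298:338,275:278].mean(1).round().tolist())
gt=cv2.cvtColor(t0["pixels"],cv2.COLOR_RGB2GRAY);print("top img");print(gt[216:238,152:175])
# pocket in top image
print(gt[168:200,248:274])
E
```

```text
0 [275.55970241 319.72941847] [164.00227229 227.18319901]
0.03 [276.10503081 310.38280206] [162.14302663 226.00967613]
col275-277 from 298 [123.0, 121.0, 125.0, 121.0, 113.0, 107.0, 108.0, 105.0, 108.0, 107.0, 86.0, 100.0, 110.0, 106.0, 81.0, 101.0, 111.0, 112.0, 109.0, 113.0, 112.0, 90.0, 78.0, 75.0, 74.0, 74.0, 74.0, 73.0, 75.0, 74.0, 76.0, 78.0, 77.0, 80.0, 117.0, 125.0, 124.0, 123.0, 124.0, 122.0]
top img
[[152 152 152 152 153 153 152 152 152 153 151 152 153 152 152 152 152 152
  152 152 153 152 152]
 [152 152 153 152 153 152 153 152 153 152 152 152 153 152 152 152 152 152
  153 152 152 152 152]
 [153 151 152 152 153 151 152 153 152 153 152 153 153 152 152 152 152 153
  153 151 152 153 153]
 [153 153 152 153 152 152 153 152 151 141 142 146 147 150 152 153 152 153
  152 152 152 153 152]
 [152 153 153 152 152 151 152 147 140 130 131 134 136 139 144 149 152 153
  152 152 152 153 152]
 [153 153 153 153 152 143 139 136 130 128 128 129 130 131 134 138 145 152
  152 153 153 152 153]
 [153 152 152 153 152 137 129 128 127 128 129 129 129 130 131 128 126 141
  152 153 152 152 153]
 [152 15
[... 4236 characters left out ...]
80 181 181
  181 182 181 182 184 185 185 185]
 [ 81 116 166 182 182 181 181 182 181 181 181 181 181 181 181 181 182 183
  183 185 184 184 183 182 175 163]
 [ 79 101 161 183 183 182 182 182 181 181 181 182 181 183 183 182 183 183
  183 181 168 156 149 140 129 114]
 [ 79  88 156 182 182 181 181 182 182 183 183 182 182 181 181 166 156 149
  142 136 120 109 101  92  86  84]
 [ 80  84 135 173 183 183 182 181 181 181 173 161 150 142 136 121 109 102
   91  87  86  99 108 108 108 107]
 [ 80  81 118 165 181 173 160 155 145 138 128 114 101  90  89 100 108 108
  107 106 107 117 123 123 124 122]
 [ 80  80  98 127 138 127 115 109  96  88  86  82  83  97 106 118 122 122
  122 122 122 124 125 124 124 123]]
```

In the side view the disc's edge (250.0) matches the prediction (249.8), and the top-view pocket centre gives (0.617,0.028), which is where the tool is now. I'll descend gently.

Emit:
send_rows(steps=[{"tx":0,"ty":0,"tz":0.3,"turn":0,"grip":0.3},{"tx":0,"ty":0,"tz":0.25,"turn":0,"grip":0.3},{"tx":0,"ty":0,"tz":0.1,"turn":0,"grip":0.3},{"tx":0,"ty":0,"tz":0.05,"turn":0,"grip":0.3},{"tx":0,"ty":0,"tz":0.05,"turn":0,"grip":0.3},{"tx":0,"ty":0,"tz":0.05,"turn":0,"grip":0.3},{"tx":0,"ty":0,"tz":0.05,"turn":0,"grip":0.3},{"tx":0,"ty":0,"tz":0,"turn":0,"grip":0.3},{"tx":0,"ty":0,"tz":0,"turn":0,"grip":0.3}])

```text
time: 5.55
position: [0.6173, 0.028, 0.0788]
tool_rot: [0.628, 3.078, 0.001]
ft_force: [2.0, 1.5, -1.7]
grip_width: 0.5
grip_force: 15.0
```

```bash
python3 - <<'E'
from h import *;from bench import ctrl
st=ctrl.get_state();go(st,(.6168,.0281,.078))
s=ctrl.get_image("side")
g=cv2.cvtColor(s["pixels"],cv2.COLOR_RGB2GRAY)
cv2.imwrite("pics/d3.png",crop(s,(241,195),70,560))
E
```

```text
pos [0.6173 0.028  0.0788] ytool yaw 66.9 tilt 0.05 units [ 0.009 -0.002  0.013] F [ 2.03  1.48 -1.73] gw 0.5 gf 15.0 t 5.55
```

View pics/d3.png

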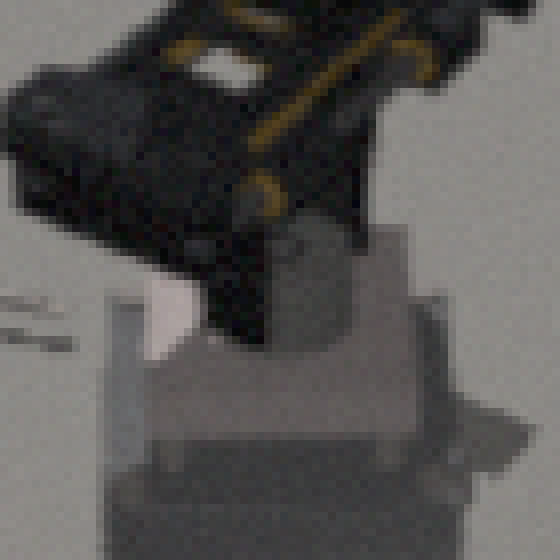

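The picture shows the disc between the fingers at the pocket, its lower front at crop (300,350), and the forces are small. I'll release and lift off.

Emit:
send_rows(steps=[{"tx":0,"ty":0,"tz":0,"turn":0,"grip":0.7},{"tx":0,"ty":0,"tz":0,"turn":0,"grip":0.8},{"tx":0,"ty":0,"tz":0,"turn":0,"grip":0.8},{"tx":0,"ty":0,"tz":0,"turn":0,"grip":0.8},{"tx":0,"ty":0,"tz":-0.5,"turn":0,"grip":1},{"tx":0,"ty":0,"tz":-1,"turn":0,"grip":1},{"tx":0,"ty":0,"tz":-1,"turn":0,"grip":1},{"tx":0.6,"ty":-0.6,"tz":-0.5,"turn":0,"grip":1},{"tx":0.6,"ty":-0.7,"tz":0,"turn":0,"grip":1},{"tx":0.6,"ty":-0.7,"tz":0,"turn":0,"grip":1},{"tx":0,"ty":0,"tz":0,"turn":0,"grip":1}])

```text
time: 6.98
position: [0.4678, -0.0429, 0.2592]
tool_rot: [0.634, 3.077, 0.002]
ft_force: [0.7, 0.2, 0.1]
grip_width: 1.0
grip_force: 0.0
```

```bash
python3 - <<'E'
from h import *;from bench import ctrl
st=ctrl.get_state();go(st,(.449,-.251,.2))
s=ctrl.get_image("side");t=ctrl.get_image("top");np.savez("s4.npz",**s);np.savez("t4.npz",**t)
A=np.hstack([crop(s,(241,195),50,300),crop(t,(261,183),40,300)])
B=np.hstack([crop(s,(316,142),60,300),crop(t,(352,237),36,300)])
cv2.imwrite("pics/d4.png",np.vstack([A,B]))
print("disc top exp",proj(s,(.617,.028,.08)),proj(t,(.617,.028,.08)))
E
```

```text
pos [ 0.4678 -0.0429  0.2592] ytool yaw 66.7 tilt 0.08 units [-1.085 -3.311  0.981] F [0.74 0.21 0.1 ] gw 1.0 gf 0.0 t 6.975
disc top exp [240.81533702 191.31909044] [260.92780967 182.35206723]
```

View pics/d4.png

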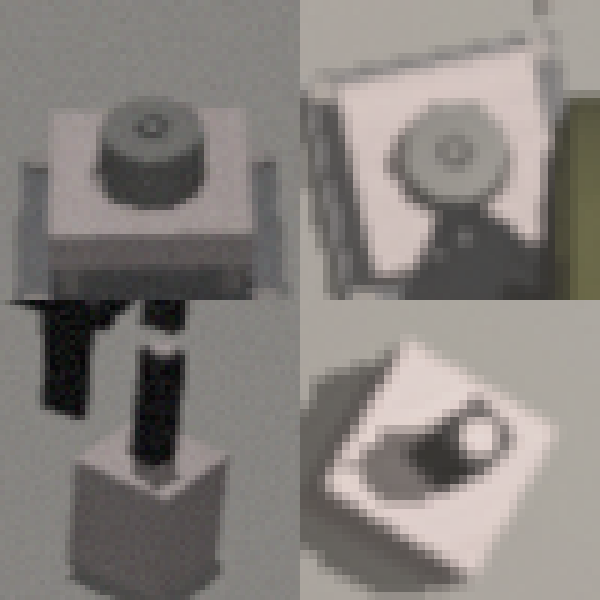

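The disc sits flat and free in the pocket: its ring is at side (240.7,190.5) and top (261.2,182.6), next to the predicted (240.8,191.3) and (260.9,182.4). The handle is turned roughly 45° to the image axes, so I'll measure its yaw.

```bash
python3 - <<'E'
from h import *
s=dict(np.load("s4.npz"));t=dict(np.load("t4.npz"));t0=dict(np.load("top0.npz"));s0=dict(np.load("side0.npz"))
print("mark",tri(t,(261.2,182.6),s,(240.7,190.5)),"top@.08",plane(t,(261.2,182.6),.08))
g=cv2.cvtColor(t0["pixels"],cv2.COLOR_RGB2GRAY);print(g[227:246,338:364])
g=cv2.cvtColor(s0["pixels"],cv2.COLOR_RGB2GRAY);print(g[118:152:2,307:330])
for c in((.449,-.251),(.449,-.253)):
  print(c,"top",proj(t,(*c,.14)),proj(t,(*c,.07)),"side",proj(s,(*c,.14)),proj(s,(*c,.07)))
E
```

```text
mark (array([0.61665403, 0.02716465, 0.08173086]), np.float64(0.0016143341740100128)) top@.08 [0.61621174 0.02714139 0.08      ]
[[126 125 108  97  97  91 130 180 197 197 197 197 197 194 187 174 160 155
  153 154 154 155 154 155 154 154]
 [ 96  97  94  90  84 101 161 193 197 197 197 198 198 197 197 191 180 168
  159 155 154 154 154 154 154 154]
 [ 94  94  94  85  89 144 187 197 197 197 197 197 197 197 198 200 196 188
  179 167 158 154 154 154 155 154]
 [ 95  95  90  85 115 173 197 198 196 196 196 196 198 199 201 198 175 168
  182 185 173 161 156 154 153 154]
 [ 95  93  86 100 154 190 197 197 196 197 197 199 201 200 196 170 125 114
  153 185 191 185 170 158 155 154]
 [ 95  89  87 130 179 197 197 198 199 200 201 200 196 171 144 117 108 105
  118 157 188 197 189 178 167 158]
 [ 92  85 100 161 193 197 198 199 198 198 195 182 155 113  85 116 158 169
  162 141 156 188 197 194 187 174]
 [ 86  88 132 183 199 175 157 157 156 155 150 127  92  71  82 155 193 200
  196 152 123 171 196 199 198 191]
 [ 85 114 168 196 197 152 112 110 109 103  87  69  57  66  83 166 200 202
  199 159 108 153 190 198
[... 2322 characters left out ...]
 111 135 137 135
  140 138 133 130 136]
 [142 142 142 144 141 108  65  46  28  21  30  45  41  71 119 137 141 140
  140 137 138 132 119]
 [120 135 138 142 144 116  81  74  76  75  80  79  81  80 121 139 142 141
  139 126  94  78  73]
 [ 78  81  92 102 113 134 136 130 103  81  76  75  87 113 133 137 125 101
   81  76  73  73  76]
 [ 78  78  78  77  73  80  84  91 100 113 125 138 142 128 102  88  79  78
   71  73  74  71  74]]
(0.449, -0.251) top [355.43172034 234.46539365] [350.90659393 236.94509635] side [317.95354511 121.81741463] [315.8198061 142.8949938]
(0.449, -0.253) top [356.1114343  234.47079152] [351.55437833 236.95023365] side [318.00276457 121.46944012] [315.86988292 142.53450382]
```

Stand centre, handle top and the two views agree on (0.449,-0.251). The handle faces lie near a yaw of 38°.

Emit:
send_rows(steps=[{"tx":-0.2,"ty":-0.5,"tz":0,"turn":0,"grip":1},{"tx":-0.2,"ty":-0.6,"tz":0,"turn":0,"grip":1},{"tx":-0.2,"ty":-0.6,"tz":0.1,"turn":0,"grip":1},{"tx":-0.2,"ty":-0.6,"tz":0.2,"turn":0,"grip":1},{"tx":-0.2,"ty":-0.6,"tz":0.3,"turn":0,"grip":1},{"tx":-0.085,"ty":-0.41,"tz":0.38,"turn":0,"grip":1},{"tx":0,"ty":0,"tz":0,"turn":0.9,"grip":1},{"tx":0,"ty":0,"tz":0,"turn":0.9,"grip":1},{"tx":0,"ty":0,"tz":0,"turn":0.9,"grip":1},{"tx":0,"ty":0,"tz":0,"turn":0.9,"grip":1},{"tx":0,"ty":0,"tz":0,"turn":0,"grip":1},{"tx":0,"ty":0,"tz":0,"turn":0,"grip":1}])

```text
time: 8.57
position: [0.4534, -0.2485, 0.1998]
tool_rot: [-1.37, -2.827, 0.001]
ft_force: [0.1, 0.8, 0.4]
grip_width: 1.003
grip_force: 0.0
```

```bash
python3 - <<'E'
from h import *;from bench import ctrl
st=ctrl.get_state();go(st,(.449,-.251,.11));print(st["joint_positions"])
s=ctrl.get_image("side")
cv2.imwrite("pics/p1.png",crop(s,(316,130),80,560))
E
```

```text
pos [ 0.4534 -0.2485  0.1998] ytool yaw 38.3 tilt 0.04 units [ 0.013 -0.082  1.496] F [0.09 0.79 0.35] gw 1.003 gf 0.0 t 8.575
[-0.13382361  0.05544044  0.60829177  1.84759415 -0.03271962  1.24877731
  1.15235509]
```

View pics/p1.png

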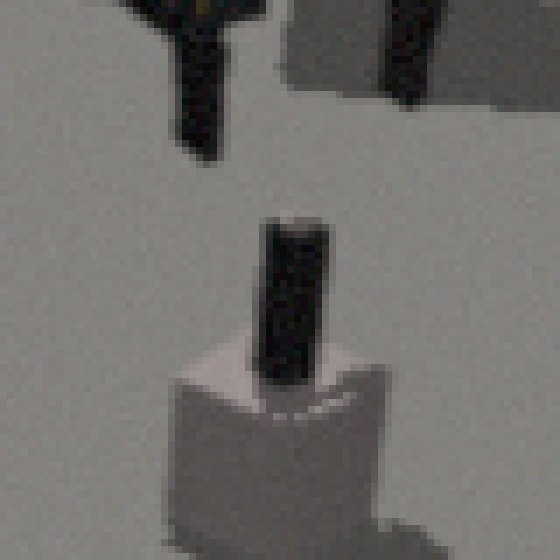

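The fingers (inner edges at crop x≈225 and 385) straddle the probe top at (297,225). I'll correct by -0.08 in ty, descend and grip.

Emit:
send_rows(steps=[{"tx":0.01,"ty":-0.08,"tz":0,"turn":0,"grip":1},{"tx":0,"ty":0,"tz":0.4,"turn":0,"grip":1},{"tx":0,"ty":0,"tz":0.4,"turn":0,"grip":1},{"tx":0,"ty":0,"tz":0.4,"turn":0,"grip":1},{"tx":0,"ty":0,"tz":0.3,"turn":0,"grip":1},{"tx":0,"ty":0,"tz":0,"turn":0,"grip":0.5},{"tx":0,"ty":0,"tz":0,"turn":0,"grip":0.3},{"tx":0,"ty":0,"tz":0,"turn":0,"grip":0.1},{"tx":0,"ty":0,"tz":0,"turn":0,"grip":0.05},{"tx":0,"ty":0,"tz":0,"turn":0,"grip":0.05},{"tx":0,"ty":0,"tz":0,"turn":0,"grip":0.05},{"tx":0,"ty":0,"tz":0,"turn":0,"grip":0.05}], newtons=30)

```text
time: 10.12
position: [0.4486, -0.2512, 0.11]
tool_rot: [1.374, 2.825, 0.0]
ft_force: [-0.2, -0.2, 1.8]
grip_width: 0.285
grip_force: 0.2
```

Emit:
send_rows(steps=[{"tx":0,"ty":0,"tz":0,"turn":0,"grip":0.05},{"tx":0,"ty":0,"tz":0,"turn":0,"grip":0.05},{"tx":0,"ty":0,"tz":0,"turn":0,"grip":0.05},{"tx":0,"ty":0,"tz":0,"turn":0,"grip":0.05}])

```text
time: 10.62
position: [0.449, -0.2508, 0.11]
tool_rot: [1.374, 2.825, 0.001]
ft_force: [2.6, 1.5, -1.1]
grip_width: 0.226
grip_force: 30.0
```

Emit:
send_rows(steps=[{"tx":0,"ty":0,"tz":-0.3,"turn":0,"grip":0.05},{"tx":0,"ty":0,"tz":-0.4,"turn":0,"grip":0.05},{"tx":0,"ty":0,"tz":-0.4,"turn":0,"grip":0.05},{"tx":0,"ty":0,"tz":-0.4,"turn":0,"grip":0.05},{"tx":0,"ty":0,"tz":-0.34,"turn":0,"grip":0.05},{"tx":0,"ty":0,"tz":0,"turn":0,"grip":0.05},{"tx":0,"ty":0,"tz":0,"turn":0,"grip":0.05}])

```text
time: 11.5
position: [0.4476, -0.2513, 0.2194]
tool_rot: [-1.374, -2.823, 0.001]
ft_force: [-0.1, 0.1, -1.7]
grip_width: 0.23
grip_force: 30.0
```

```bash
python3 - <<'E'
from h import *;from bench import ctrl
st=ctrl.get_state();go(st,(.6167,.0273,.22))
E
```

```text
pos [ 0.4476 -0.2513  0.2194] ytool yaw 38.1 tilt 0.11 units [ 1.916  5.083 -0.015] F [-0.11  0.14 -1.66] gw 0.23 gf 29.98 t 11.5
```

Emit:
send_rows(steps=[{"tx":0.12,"ty":0.3,"tz":0,"turn":0,"grip":0.05},{"tx":0.2,"ty":0.5,"tz":0,"turn":0,"grip":0.05},{"tx":0.2,"ty":0.55,"tz":0,"turn":0,"grip":0.05},{"tx":0.2,"ty":0.55,"tz":0,"turn":0,"grip":0.05},{"tx":0.2,"ty":0.55,"tz":0,"turn":0,"grip":0.05},{"tx":0.2,"ty":0.55,"tz":0,"turn":0,"grip":0.05},{"tx":0.2,"ty":0.55,"tz":0,"turn":0,"grip":0.05},{"tx":0.2,"ty":0.55,"tz":0,"turn":0,"grip":0.05},{"tx":0.2,"ty":0.5,"tz":0,"turn":0,"grip":0.05},{"tx":0.2,"ty":0.48,"tz":0,"turn":0,"grip":0.05},{"tx":0,"ty":0,"tz":0,"turn":0,"grip":0.05},{"tx":0,"ty":0,"tz":0,"turn":0,"grip":0.05}])

```text
time: 13.0
position: [0.6166, 0.0279, 0.2193]
tool_rot: [-1.373, -2.824, 0.002]
ft_force: [0.1, -0.5, -0.6]
grip_width: 0.228
grip_force: 30.0
```

```bash
python3 - <<'E'
from h import *;from bench import ctrl
st=ctrl.get_state();go(st,(.6167,.0273,.18))
s=ctrl.get_image("side");cv2.imwrite("pics/p2.png",crop(s,(241,180),80,560))
print("tip exp",proj(s,st["position"]-[0,0,.1]),"mark",proj(s,(.6167,.0273,.08)))
E
```

```text
pos [0.6166 0.0279 0.2193] ytool yaw 38.2 tilt 0.12 units [-0.009 -0.003  0.655] F [ 0.12 -0.51 -0.62] gw 0.228 gf 29.98 t 13.0
tip exp [240.90962904 178.62113539] mark [240.98637718 191.16445956]
```

View pics/p2.png

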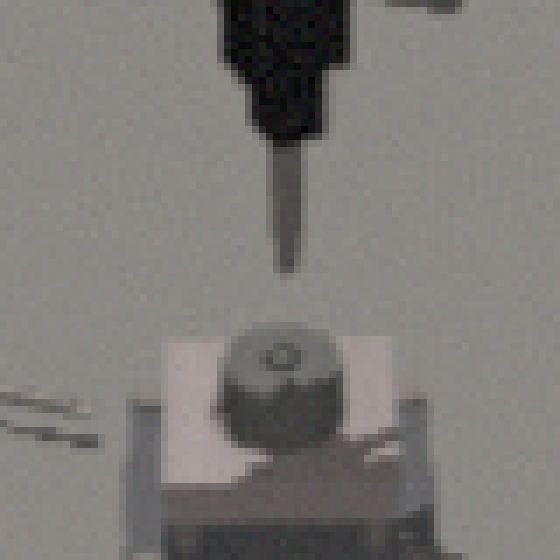

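The tip is at crop (287,272) and the ring at (281,357), so the tip stands about 2 mm towards -x. I'll correct that and descend to near contact.

Emit:
send_rows(steps=[{"tx":-0.03,"ty":0.01,"tz":0.1,"turn":0,"grip":0.05},{"tx":0,"ty":0,"tz":0.2,"turn":0,"grip":0.05},{"tx":0,"ty":0,"tz":0.2,"turn":0,"grip":0.05},{"tx":0,"ty":0,"tz":0.08,"turn":0,"grip":0.05},{"tx":0,"ty":0,"tz":0.02,"turn":0,"grip":0.05},{"tx":0,"ty":0,"tz":0,"turn":0,"grip":0.05},{"tx":0,"ty":0,"tz":0,"turn":0,"grip":0.05}])

```text
time: 13.92
position: [0.6191, 0.0266, 0.1849]
tool_rot: [1.374, 2.824, 0.001]
ft_force: [-0.7, 0.1, -0.9]
grip_width: 0.23
grip_force: 30.0
```

```bash
python3 - <<'E'
from h import *;from bench import ctrl
st=ctrl.get_state();go(st,(.618,.027,.174))
s=ctrl.get_image("side");cv2.imwrite("pics/p3.png",crop(s,(241,188),50,500))
E
```

```text
pos [0.6191 0.0266 0.1849] ytool yaw 38.1 tilt 0.05 units [ 0.017 -0.01   0.181] F [-0.73  0.12 -0.87] gw 0.23 gf 29.98 t 13.925
```

View pics/p3.png

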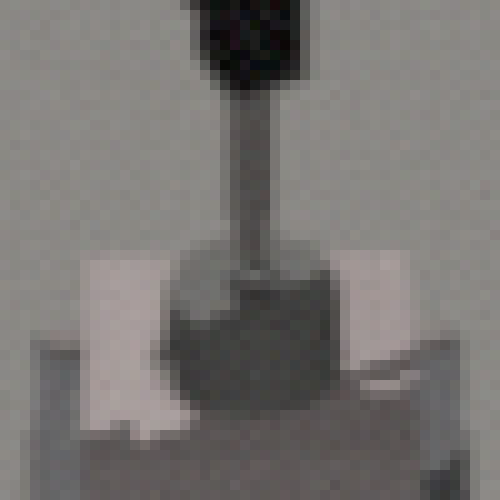

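The tip at side (240.8,189.3) lies in line with the ring at (240.7,190.5), about 5 mm above it. I'll press down slowly while watching the force.

Emit:
send_rows(steps=[{"tx":0,"ty":0,"tz":0.04,"turn":0,"grip":0.05},{"tx":0,"ty":0,"tz":0.04,"turn":0,"grip":0.05},{"tx":0,"ty":0,"tz":0.04,"turn":0,"grip":0.05},{"tx":0,"ty":0,"tz":0,"turn":0,"grip":0.05},{"tx":0,"ty":0,"tz":0,"turn":0,"grip":0.05},{"tx":0,"ty":0,"tz":0,"turn":0,"grip":0.05}])

```text
time: 14.72
position: [0.6188, 0.0265, 0.1774]
tool_rot: [1.374, 2.825, 0.0]
ft_force: [-0.1, 0.5, 1.5]
grip_width: 0.23
grip_force: 30.0
```

Emit:
send_rows(steps=[{"tx":0,"ty":0,"tz":0.03,"turn":0,"grip":0.05},{"tx":0,"ty":0,"tz":0.03,"turn":0,"grip":0.05},{"tx":0,"ty":0,"tz":0,"turn":0,"grip":0.05},{"tx":0,"ty":0,"tz":0,"turn":0,"grip":0.05},{"tx":0,"ty":0,"tz":0,"turn":0,"grip":0.05}])

```text
time: 15.35
position: [0.6189, 0.0266, 0.1737]
tool_rot: [1.374, 2.825, 0.0]
ft_force: [-0.6, 0.2, 4.3]
grip_width: 0.225
grip_force: 30.0
```

```bash
python3 - <<'E'
from h import *;from bench import ctrl
F=[]
n0=dict(np.load("s4.npz"))
for i in range(12): s=ctrl.get_image("side");st=ctrl.get_state();F.append(st["ft_force"])
print("F mean",np.mean(F,0).round(2));go(st,(.618,.027,.174))
# nest sinking: bright top left edge rows vs before; disc ring/edge shift
a=cv2.cvtColor(n0["pixels"],cv2.COLOR_RGB2GRAY);b=cv2.cvtColor(s["pixels"],cv2.COLOR_RGB2GRAY)
for nm,g in(("before",a),("now",b)):
    print(nm,"nest back edge",g[182:196,226:231].mean(1).round().tolist(),"disc front",g[196:212,238:243].mean(1).round().tolist())
E
```

```text
F mean [-0.51  0.3   3.91]
pos [0.6189 0.0266 0.1736] ytool yaw 38.1 tilt 0.02 units [ 0.014 -0.007 -0.006] F [0.08 1.2  3.34] gw 0.228 gf 29.98 t 15.95
before nest back edge [133.0, 131.0, 131.0, 133.0, 132.0, 130.0, 141.0, 151.0, 153.0, 152.0, 153.0, 154.0, 155.0, 153.0] disc front [98.0, 71.0, 62.0, 63.0, 64.0, 62.0, 63.0, 62.0, 82.0, 141.0, 151.0, 151.0, 148.0, 105.0, 88.0, 87.0]
now nest back edge [137.0, 135.0, 136.0, 137.0, 137.0, 137.0, 136.0, 137.0, 139.0, 135.0, 115.0, 132.0, 156.0, 160.0] disc front [65.0, 62.0, 66.0, 67.0, 66.0, 65.0, 66.0, 66.0, 66.0, 68.0, 76.0, 83.0, 87.0, 86.0, 86.0, 90.0]
```

Push is about 4.8 N and the nest has sunk about 6 mm: the tool went 6 mm past contact and the nest edge dropped about 2 px. That is half travel, so I'm handing in.

```bash
python3 -c "
from bench import ctrl
print(ctrl.close_job())"
```

```text
the job is handed in; nothing more can be done
None
```

The job is handed in, with no verdict shown: the disc is seated flat in the pocket and released, and the gripper holds the probe upright on its mark, pressing at about 4.8 N with the nest sunk about 6 mm (estimated from force, tool height and the side image).

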